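# Load a bearing block into the spring vice of a training mill

### The job

Load the orange bearing block into the spring vice: carry it over the low dark end stop, push the yellow sprung jaw back with the block's end until the block fits between the two, lower it onto the vice bed and let go, so that the jaw clamps it lengthwise, upright and square, against the stop. The blue, silver and brass parts are not wanted.

Things in the scene. Friction and masses are not known exactly. Their poses are not given: they have to be found in the camera images.
- block_mid (a point): Centre (half-way up) of the loose orange plastic bearing block: 60 mm long (its x), 30 wide (its y), 42 high (z up), 0.1 kg, with an upright 16 mm hole and two dark screw heads on top. Either end may lead. It stands on the bench to the robot's right among three unwanted loose parts under 50 mm: blue L-shaped angle, silver stepped block, brass bush. Grip it across its width.
- vice_nest (a point): Point on the fixed vice's flat silver bed (70 mm wide, top 22 mm above the bench, on a blue plate 260 x 110 mm) at the foot of the end stop's inner face, mid-width. x: level, from stop to jaw, roughly to the robot's left; z up. The dark stop is 60 mm wide, 12 mm high above the bed, x = -16 to 0 mm. Clamped, the block's centre is at x = 30, y = 0, z = 21 mm.
- jaw_face (a point): Middle of the top edge of the yellow sprung jaw's flat upright face, which looks at the stop; 50 mm above the bed; axes as vice_nest. The jaw is 56 mm wide, 25 mm thick. A block carried with its underside 15 to 25 mm above the bed clears the stop and meets this face. Behind it a grey spring housing, also 50 mm high, fills x = 120 to 180 mm of vice_nest.
- jaw (a joint): Travel of the yellow jaw in m, along x of vice_nest, growing away from the stop. At 0 (rest) its face is 22 mm from the stop; at 0.065 (its end) 87 mm; with the block clamped 0.038. The spring pushes it towards the stop with 3 N at 0 and 1 N more for each 10 mm; let go, it closes within a second.
Not all that is in view belongs to the job. There is more than one size of the part that bears block_mid; the job needs the middle-sized.

How it is judged:
At the end, for the whole second after the job is handed in: The orange block stands clamped between stop and sprung jaw: centre 30 mm from the stop (within 6), within 15 mm of the bed's middle line, 21 mm above the bed (within 5), upright and square within 10 degrees; the jaw rests against it (travel 34 to 43 mm), still (x of block_mid in the frame of vice_nest between 0.024 and 0.036 m and y of block_mid in the frame of vice_nest between -0.015 and 0.015 m and z of block_mid in the frame of vice_nest between 0.016 and 0.026 m and angle between the x axis of block_mid and the x axis of vice_nest, either way round below 0.175 rad and angle between block_mid's own z axis and vertical below 0.175 rad and value of joint jaw between 0.034 and 0.043 m and velocity of joint jaw between -0.01 and 0.01 m/s); the robot touches nothing.
It also fails if it takes over 38 s, if anything falls off the work surface, if the arm or the gripper's body presses on something with over 40 N, if the wrist force passes 120 N, or if a joint passes its speed limit or range.

### The arm

A 6-joint arm with a two-finger parallel gripper is mounted at the origin on the work surface. World frame = base frame: x ahead of the robot, y to its left, z up, the work surface at z = 0. Lengths are in m, angles in rad, forces in N, time in s.
With the tool pointing down it reaches from about 0.325 to 0.875 m from the base axis. Payload 4.4 kg.
Tool frame: the origin (TCP) lies midway between the tips of the shut fingers; the grasp point (between the pads) lies 19 mm behind it (manip.grasp_offset is the distance from the TCP to the grasp point, in m); y points along the fingers, x is the direction in which the jaws open and shut, and the axes are right-handed (so a half turn about y gives the same grasp; the last joint's range is limited). The gripper opens to 85 mm and grips with 20 to 120 N. Pads are 22 mm wide; open, the fingers measure 114 mm over their backs; the gripper's body (76 mm by 85 mm) begins 54 mm behind the grasp point. The pads swing forward as they close: fully open they stand 13 mm farther back than shut.
Start: joints at [-1.355, 0.207, 1.542, -0, 1.393, -0.15], TCP at [0.206, -0.537, 0.231] pointing down, gripper open.
Joint ranges: [-2.73, 2.73], [-0.86, 2.22], [0.23, 2.46], [-1.11, 4.25], [0.08, 2.63], [-2.82, 2.82]. Speed limits (rad/s): [2.79, 2.79, 3.14, 3.14, 3.14, 3.14].

### API

Orientations are given as a rotation vector (axis times angle).
In Python, from rig import manip gives the robot as it stands.
- The arm moves only by the shell command python3 -m pendant 'ROWS' [OPENING] [FORCE]. ROWS is JSON, one flat list of numbers, 4 for each row, row after row: the shift along the world's x, y, z in mm, then the turn about the world's z in degrees. A call has 1 to 12 rows; each row is the pose to reach, as a shift and turn from the pose measured when the call began; what a row does not reach only later rows make up. A row lasts 1/12 s, in which the tool goes at most 41.7 mm and 7.16 degrees, less where a joint would pass 70% of its speed; a pose out of reach is approached as far as the arm can. A call with a gripper value outside its range is refused whole. OPENING is the opening, from 0 (shut) to 1 (fully open), set as the call begins (- or left out, the last holds). The fingers move at their own pace and stop on an object; FORCE is the grip in N (left out, the last holds). Time passes only in rows, so rows that repeat a pose let the fingers close. It gives the time, the measured TCP pose, the force and the opening at its end, in the units of the state.
- manip.read_state(): the state, without advancing time (a new reading comes with each control period).
- manip.snapshot(name): name is "scene" or "top" or "wrist"; returns the picture (420x560x3 uint8, blue, green, red); there is no depth.
- manip.get_calibration(name): a dict with "fx", "fy", "cx", "cy" (pixels), "R" (3x3) and "t" (3): a world point X has camera coordinates R X + t. Camera axes: x right, y down, z forward; pixel columns grow to the right and rows downward; lengths in m; the calibration is good to about 2 mm. A picture is of the moment at which its call begins: read the wrist's pose just before it. get_calibration takes no time and is no camera call; for the wrist camera it gives the pose at the moment of the call.
- manip.finish_job(): hands the job in, once; it reports no verdict.
The state is a dict: "t": time; "joint_positions": joint angles; "qd": joint speeds; "joint_torque": joint torques, N m; "ee_pos": TCP position; "eef_rot": TCP orientation; "force": force on the tool from outside, world axes, zero at the start; "torque": the same for the moment, N m; "gripper_width": finger opening in m.
Only numpy, scipy, OpenCV 4.12 (cv2) and the standard library are available. Lean on these libraries where they do the work, as an engineer would, in place of code of your own. Each camera call takes 0.05 s, during which the arm holds its last target.

## Working session

There is one attempt and no reset: what is moved stays moved. The work goes in short steps, Python scripts to look and compute and a shell command to move; the robot and the scene stay as the last step left them, time stands still between calls to the robot, and variables do not carry over. Pictures are saved under pics/ and viewed, and the job is handed in when it is done.

```bash
mkdir -p pics
cat > h.py <<'E'
import numpy as np, cv2
from rig import manip
def snap(n,f):
    c=manip.get_calibration(n); im=manip.snapshot(n); cv2.imwrite('pics/'+f+'.png',im); np.savez('pics/'+f+'.npz',**{k:np.array(v) for k,v in c.items()}); return im,c
def load(f):
    return cv2.imread('pics/'+f+'.png'),dict(np.load('pics/'+f+'.npz'))
def ray(c,u,v,z):
    R=np.array(c['R']);t=np.array(c['t']);o=-R.T@t
    d=R.T@np.array([(u-c['cx'])/c['fx'],(v-c['cy'])/c['fy'],1]);return o+d*(z-o[2])/d[2]
def proj(c,X):
    p=np.array(c['R'])@np.array(X)+np.array(c['t']);return np.array([c['fx']*p[0]/p[2]+c['cx'],c['fy']*p[1]/p[2]+c['cy']])
E
python3 - <<'E'
from h import *
for n in('scene','top','wrist'): 
    im,c=snap(n,n+'0'); R=np.array(c['R']);print(n,-R.T@np.array(c['t']),R[2],c['fx'])
s=manip.read_state();print(s['t'],s['ee_pos'],s['eef_rot'],s['gripper_width'])
E
```

```text
scene [0.79432447 0.23069591 0.70492978] [-0.30974278 -0.42484744 -0.85062569] 438.4566437346903
top [ 0.51412343 -0.04809412  0.81428464] [ 0.10311592 -0.04449732 -0.99367354] 430.54395066984466
wrist [ 0.26567226 -0.51229117  0.37190094] [-0.24126949 -0.09008201 -0.96626822] 317.0757725514657
0.15 [ 0.2055265  -0.53637853  0.23036532] [-1.35907491  0.93658663 -0.93439323] 0.08573673496955415
```

View pics/scene0.png

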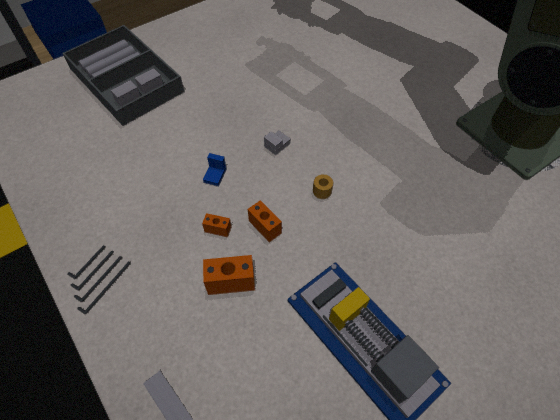

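View pics/top0.png

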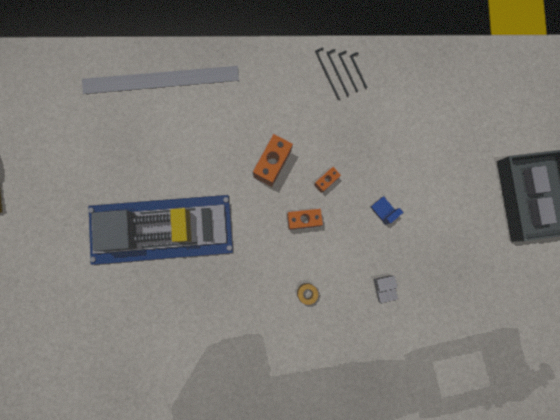

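View pics/wrist0.png

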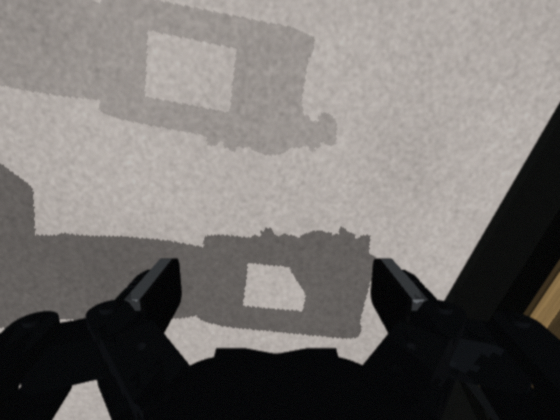

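The top view shows three orange blocks: (273,160) is large, (305,218) medium and (328,179) small. The job needs the middle size, so (305,218) is the candidate. I'll measure all three and enlarge a crop to confirm.

Run:
```python
from h import *
im,c=load('top0')
hsv=cv2.cvtColor(im,cv2.COLOR_BGR2HSV)
def rects(mask,zs,amin=60):
    cs,_=cv2.findContours(mask,cv2.RETR_EXTERNAL,cv2.CHAIN_APPROX_NONE)
    for k in cs:
        if cv2.contourArea(k)<amin: continue
        for z in zs:
            P=np.array([ray(c,*p[0],z)[:2]*1000 for p in k],np.float32)
            r=cv2.minAreaRect(P);print(k.reshape(-1,2).mean(0).round(),z,np.round(r[0],1),np.round(r[1],1),round(r[2],1), np.round(cv2.boxPoints(r)).tolist())
print('orange');rects(cv2.inRange(hsv,(4,150,60),(14,255,255)),(.042,))
print('yellow');rects(cv2.inRange(hsv,(22,150,60),(34,255,255)),(.072,))
print('blue');rects(cv2.inRange(hsv,(100,130,40),(125,255,255)),(.0,.01))
b=cv2.resize(im[120:250,230:370],None,fx=5,fy=4.6,interpolation=cv2.INTER_CUBIC);cv2.imwrite('pics/cropA.png',cv2.resize(im[130:240,240:360],None,fx=5,fy=5,interpolation=cv2.INTER_CUBIC))
cv2.imwrite('pics/cropB.png',cv2.resize(im[185:275,80:240],None,fx=5,fy=5,interpolation=cv2.INTER_CUBIC))
```

```text
orange
[305. 218.] 0.042 [ 578.9 -117.1] [28.6 59. ] 4.3 [[562.0, -89.0], [567.0, -148.0], [595.0, -146.0], [591.0, -87.0]]
[327. 179.] 0.042 [ 650.4 -161.4] [20.  43.1] 40.3 [[629.0, -151.0], [657.0, -184.0], [672.0, -171.0], [644.0, -138.0]]
[273. 158.] 0.042 [690.4 -62.3] [39.7 80.8] 60.6 [[645.0, -60.0], [716.0, -99.0], [735.0, -65.0], [665.0, -25.0]]
yellow
[178. 225.] 0.072 [570.7 102. ] [55.9 25.4] 3.5 [[542.0, 113.0], [544.0, 88.0], [599.0, 91.0], [598.0, 116.0]]
[517.  17.] 0.072 [ 943.2 -524.3] [107.7  67.1] 89.9 [[910.0, -578.0], [977.0, -578.0], [977.0, -470.0], [910.0, -470.0]]
blue
[106. 258.] 0.0 [518.5 250.5] [14.8 41.6] 2.5 [[510.0, 271.0], [512.0, 229.0], [527.0, 230.0], [525.0, 272.0]]
[106. 258.] 0.01 [518.4 246.8] [14.7 41.1] 2.5 [[510.0, 267.0], [512.0, 226.0], [527.0, 227.0], [525.0, 268.0]]
[159. 254.] 0.0 [523.7 157.3] [ 15.6 112.7] 3.2 [[513.0, 213.0], [519.0, 101.0], [535.0, 101.0], [528.0, 214.0]]
[159. 254.] 0.01 [523.6 154.8] [ 15.4 111.4] 3.2 [[513.0, 210.0], [519.0, 99.0], [534.0, 100.0], [528.0, 211.0]]
[394. 215.] 0.0 [ 584.6 -293.4] [10.8 30.6] 42.5 [[570.0, -286.0], [591.0, -308.0], [599.0, -301.0], [578.0, -278.0]]
[394. 215.] 0.01 [ 583.7 -290.4] [10.7 30.3] 42.5 [[570.0, -283.0], [590.0, -305.0], [598.0, -298.0], [577.0, -276.0]]
[383. 208.] 0.0 [ 599.1 -271.6] [32.1 29.5] 37.6 [[577.0, -270.0], [595.0, -293.0], [621.0, -273.0], [603.0, -250.0]]
[383. 208.] 0.01 [ 598.1 -268.9] [31.7 29.1] 37.6 [[577.0, -267.0], [594.0, -290.0], [620.0, -271.0], [602.0, -248.0]]
```

View pics/cropA.png

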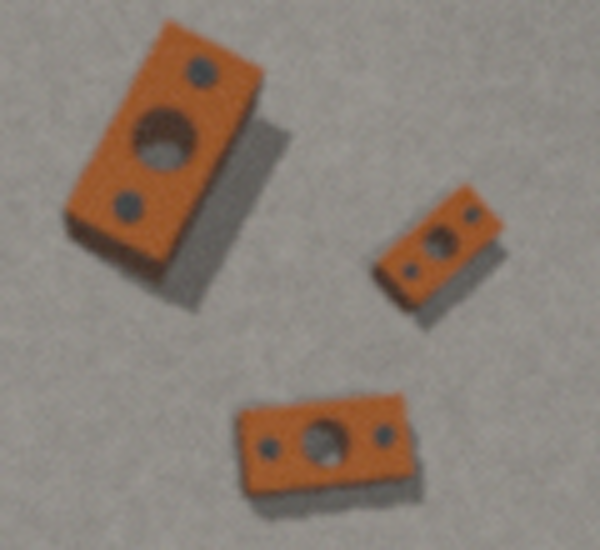

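View pics/cropB.png

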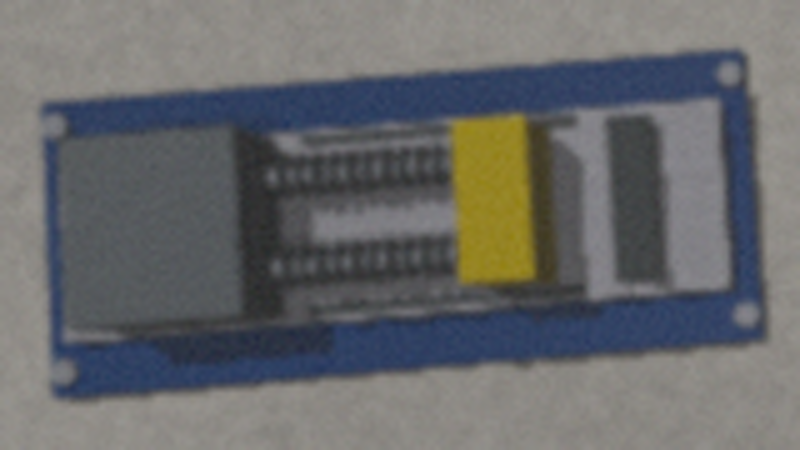

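Checked against the sizes given, the block at (305,218) measures 59x29 mm at z=42, matching the 60x30 middle size. The others measure about 81x40 and 43x20, so this is the one. Next I'll cross-check its pose in the scene view and refine the vice.

Run:
```python
from h import *
from scipy.spatial.transform import Rotation as Ro
im,c=load('top0')
B=lambda x,y,z:ray(c,80+x/5-.4,185+y/5-.4,z)*1000
A=lambda x,y,z:ray(c,240+x/5-.4,130+y/5-.4,z)*1000
print('screws',A(270,448,.042),A(385,436,.042),'hole',A(326,442,.042))
p=[B(x,y,.006) for x,y in((54,125),(63,373),(746,315),(729,72))]
print('plate screws',np.round(p,1).tolist(),np.mean(p,0)); d=p[3]-p[0];print(np.degrees(np.arctan2(*(-d[:2])[::-1])))
d=p[2]-p[1];print(np.degrees(np.arctan2(*(-d[:2])[::-1])))
print('stop inner',B(608,118,.034),B(615,280,.034),'outer',B(660,120,.034),B(664,278,.034))
print('jaw face',B(525,116,.072),B(533,280,.072))
sc,cs=load('scene0')
for X in((579,-117,42),(570.7,102,72),(572.7,67.6,34)): print(X,proj(cs,np.array(X)/1000),proj(c,np.array(X)/1000))
cv2.imwrite('pics/cropS.png',cv2.resize(sc[190:400,190:460],None,fx=2.8,fy=2.8,interpolation=cv2.INTER_CUBIC))
s=manip.read_state();M=Ro.from_rotvec(s['eef_rot']).as_matrix();print(M.round(3), np.degrees(np.arctan2(M[1,0],M[0,0])))
```

```text
screws [577.85930011 -97.28591357  42.        ] [ 581.16762721 -139.0570309    42.        ] hole [ 579.52465841 -117.59898593   42.        ]
plate screws [[608.1, 277.2, 6.0], [516.6, 272.3, 6.0], [530.8, 22.9, 6.0], [622.2, 27.9, 6.0]] [569.43133653 150.07585564   6.        ]
93.23083958266926
93.27141090450198
stop inner [602.68089348  69.06463015  34.        ] [544.07196107  67.05721296  34.        ] outer [601.50362774  50.37223889  34.        ] [544.31545978  49.5617806   34.        ]
jaw face [599.73892701  91.67669116  72.        ] [543.3668001  89.2189499  72.       ]
(579, -117, 42) [264.99603721 215.12866386] [304.47891033 218.29776596]
(570.7, 102, 72) [350.8581487  302.68127441] [178.5872275  224.80568927]
(572.7, 67.6, 34) [332.86209623 295.1155292 ] [202.15805611 224.70564247]
[[ 0.358 -0.     0.934]
 [-0.934  0.002  0.358]
 [-0.002 -1.     0.   ]] -69.04147283856932
```

View pics/cropS.png

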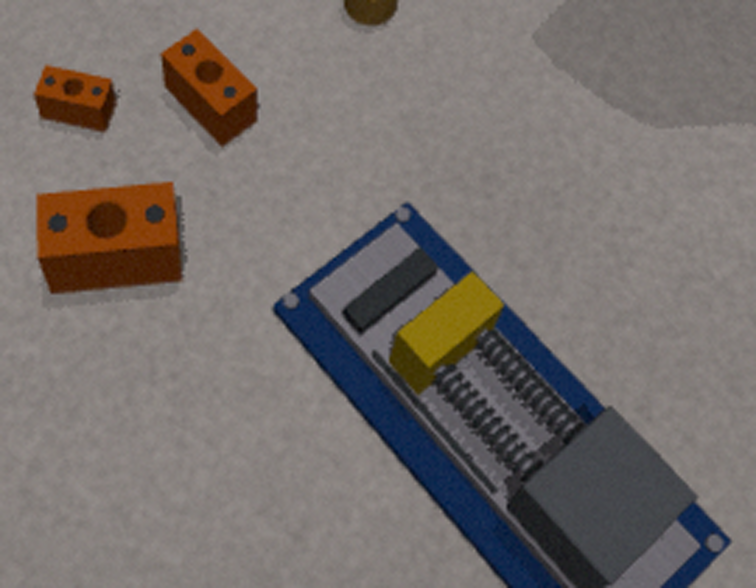

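Both views agree: the hole is at (264,215) in the scene view and predicted at (265,215). That puts the block at (579,-117.3) with its axis at 94.4°. The vice nest is at about (573,68) with x at 93.25°. I'll move above the block.

```bash
python3 -m pendant '[30,34,0,6, 60,68,-5,13, 90,102,-10,20, 118,133,-20,26, 146,164,-30,32, 173,195,-40,38, 200,226,-50,44, 228,257,-60,50, 256,288,-70,55, 284,319,-80,60, 311,350,-85,65, 338,380,-90,70]' 0.62 80
python3 -m pendant '[25,28,-15,3, 36,40,-20,4, 36,40,-20,4, 36,40,-20,4, 36,40,-20,4]'
python3 - <<'E'
from h import *
from scipy.spatial.transform import Rotation as Ro
im,c=snap('wrist','w1'); s=manip.read_state();M=Ro.from_rotvec(s['eef_rot']).as_matrix();print(s['t'],s['ee_pos'],np.degrees(np.arctan2(M[1,0],M[0,0])),M[:,1],s['gripper_width'],s['force'])
print(proj(c,(.579,-.117,.042)))
E
```

```text
t: 1.15
ee_pos: [0.5319, -0.1678, 0.1417]
eef_rot: [-1.57, -0.014, 0.019]
force: [0.1, -1.1, 0.4]
gripper_width: 0.0531
t: 1.57
ee_pos: [0.5675, -0.1283, 0.1217]
eef_rot: [-1.569, -0.068, 0.074]
force: [-0.2, 0.1, -0.5]
gripper_width: 0.0524
1.6167 [ 0.5674558  -0.12879402  0.12203975] 5.128943875074331 [-3.23518263e-03  2.40649119e-05 -9.99994766e-01] 0.05329691316151217 [ 0.63268342 -1.04394071  1.17696865]
[294.3310895  206.93910361]
```

View pics/w1.png

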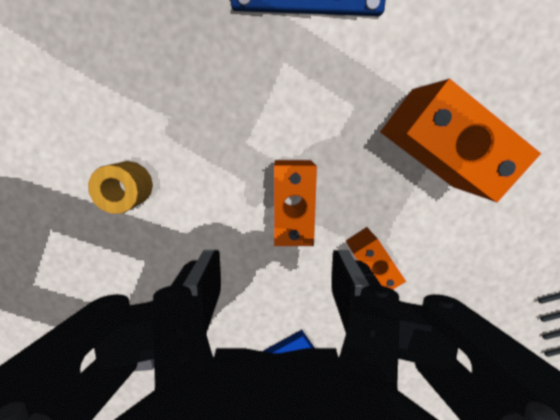

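The block's hole is at (295,206), where it was predicted at (294,207). The fingers straddle it and clear the small block at (375,265). I'll descend and grip.

```bash
python3 -m pendant '[12,11,-15,-0.6, 12,11,-40,-0.6, 12,11,-65,-0.6, 12,11,-90,-0.6, 12,11,-105,-0.6, 12,11,-112,-0.6, 12,11,-112,-0.6, 12,11,-112,-0.6]'
python3 -m pendant '[0,0,0,0, 0,0,0,0, 0,0,0,0, 0,0,0,0, 0,0,0,0, 0,0,0,0]' 0 80
python3 - <<'E'
from h import *
im,c=snap('wrist','w2');print(proj(c,(.579,-.117,.042)))
E
```

```text
t: 2.28
ee_pos: [0.5797, -0.1189, 0.0108]
eef_rot: [-1.57, -0.059, 0.063]
force: [0.3, 0.4, 0.2]
gripper_width: 0.053
t: 2.78
ee_pos: [0.5816, -0.1199, 0.0132]
eef_rot: [-1.572, -0.062, 0.06]
force: [-1.1, -0.9, 6.1]
gripper_width: 0.029
[271.38110086 291.87067774]
```

View pics/w2.png

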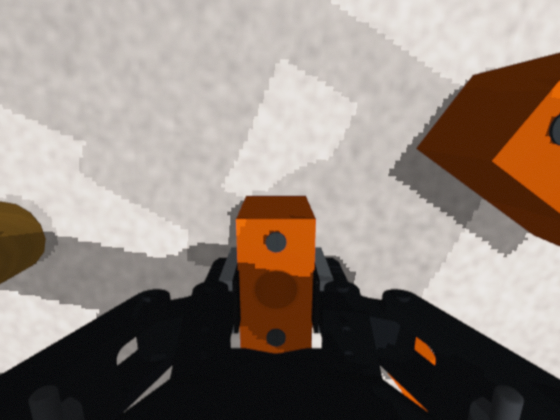

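```bash
python3 -m pendant '[0,0,12,0, 0,0,28,0, -2,0,44,-0.6, -2,0,44,-1.2, -2,0,44,-1.2]'
python3 - <<'E'
from h import *
from scipy.spatial.transform import Rotation as Ro
for i in range(3):
  im,c=snap('wrist','w3_%d'%i); s=manip.read_state();M=Ro.from_rotvec(s['eef_rot']).as_matrix();print(s['t'],s['ee_pos'],np.degrees(np.arctan2(M[1,0],M[0,0])),M[2,1],s['gripper_width'],s['force'])
im,c=snap('scene','s3');cv2.imwrite('pics/s3c.png',cv2.resize(im[120:400,150:460],None,fx=2.2,fy=2.2))
E
```

```text
t: 3.25
ee_pos: [0.5806, -0.1201, 0.0587]
eef_rot: [-1.574, -0.048, 0.041]
force: [0.5, -0.7, -0.8]
gripper_width: 0.0287
3.3 [ 0.57962097 -0.11973462  0.05740143] 3.2552520120767903 -0.9999945920178758 0.028819085542464033 [ 0.12164791 -0.39941303 -1.52008617]
3.35 [ 0.57896157 -0.119537    0.05656515] 3.260419157073064 -0.9999980192829772 0.028508983868256225 [ 0.0161053   0.67676136 -1.9036162 ]
3.4 [ 0.57863836 -0.1194487   0.05607472] 3.256675880775402 -0.9999986559873637 0.02893318828281802 [ 0.17245113 -0.41823873 -1.24280926]
```

View pics/s3c.png

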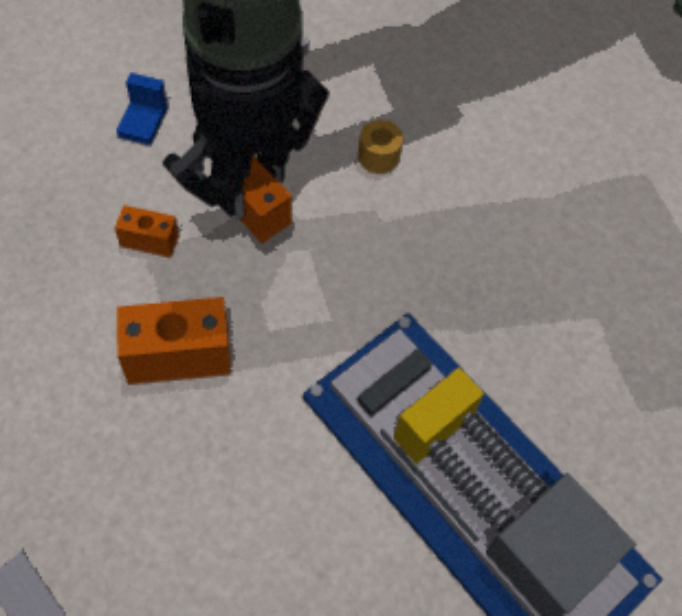

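View pics/w3_2.png

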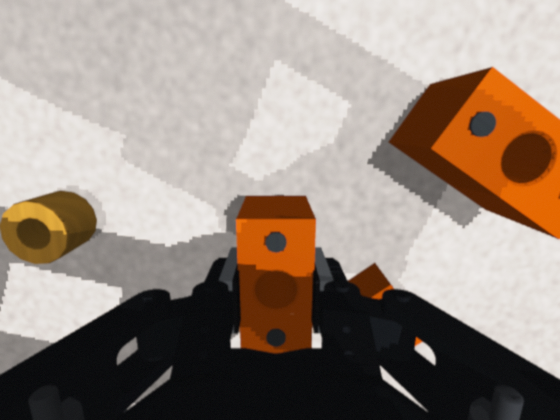

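```bash
python3 - <<'E'
from h import *
im,c=load('w3_2')
for u,v in((276,291),(275,241),(276,337),(276,219)):
  print(ray(c,u,v,.086)*1000)
E
python3 -m pendant '[-1,30,-1,0, -2,62,-1,0, -3,95,-1,0, -5,125,-1,0, -6,150,-1,0, -7,165,-1,0, -7,165,-1,0, -7,165,-1,0]'
python3 - <<'E'
from h import *
from scipy.spatial.transform import Rotation as Ro
for i in range(2):
  im,c=snap('wrist','w4_%d'%i); s=manip.read_state();M=Ro.from_rotvec(s['eef_rot']).as_matrix();print(s['t'],s['ee_pos'],np.degrees(np.arctan2(M[1,0],M[0,0])),M[2,1],s['gripper_width'],s['force'])
im,c=snap('scene','s4');cv2.imwrite('pics/s4c.png',cv2.resize(im[200:400,250:460],None,fx=3.5,fy=3))
im,c=snap('top','t4')
E
```

```text
[ 578.19420385 -115.79799359   86.        ]
[576.61264191 -94.98642105  86.        ]
[ 579.40539228 -136.71185815   86.        ]
[576.48947091 -86.36198425  86.        ]
t: 4.12
ee_pos: [0.5707, 0.0463, 0.0539]
eef_rot: [-1.572, -0.044, 0.048]
force: [-0.0, 0.2, -1.0]
gripper_width: 0.0289
4.1667 [0.57107341 0.04547501 0.05409948] 3.304297523211314 -0.9999961504738065 0.02879147084549838 [-0.09457476  0.09065274 -1.28687772]
4.2167 [0.57125893 0.04492769 0.05424972] 3.2368414847806433 -0.9999967825880669 0.028904984405119825 [ 0.40760344 -0.24414242 -0.6128707 ]
```

View pics/s4c.png

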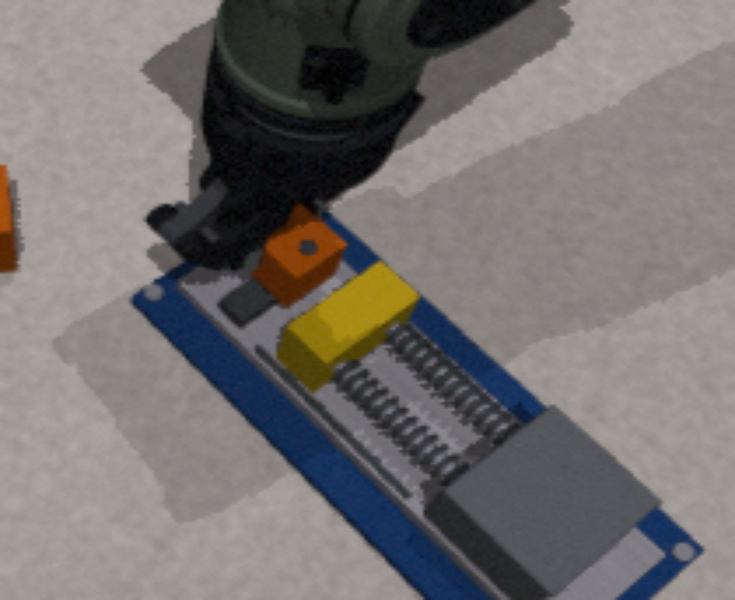

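View pics/w4_1.png

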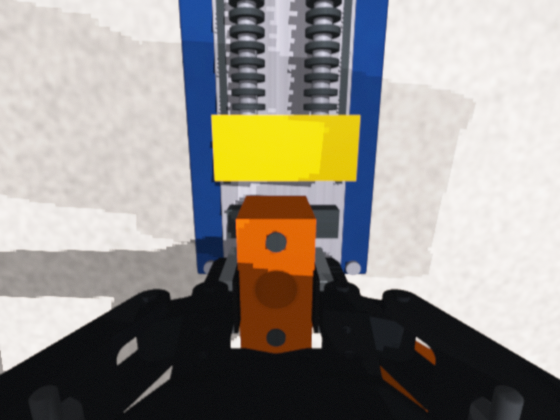

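Run:
```python
from h import *
im,c=load('w4_1')
for u,v,z in((213,182,.072),(357,181,.072),(237,219,.085),(315,219,.085),(276,291,.085),(227,206,.034),(339,206,.034),(210,268,.006),(354,268,.006)):
  print(u,v,(ray(c,u,v,z)*1000).round(1))
```

```text
213 182 [543.1  89.   72. ]
357 181 [599.7  92.7  72. ]
237 219 [554.4  78.3  85. ]
315 219 [582.8  79.9  85. ]
276 291 [570.3  50.   85. ]
227 206 [543.3  69.6  34. ]
339 206 [602.1  73.1  34. ]
210 268 [529.  20.   6.]
354 268 [622.5  25.5   6. ]
```

The wrist view has the block's end 11.7 mm short of the jaw face, within 4 mm of the midline and square. I'll push about 54 mm.

```bash
python3 -m pendant '[0,6,0,0, 0,10,0,0, 0,14,0,0, 0,19,0,0, 1,24,0,0, 1,29,0,0, 1,34,0,0, 1,39,0,0, 1,44,0,0, 1,49,0,0, 1,54,0,0, 1,54,0,0]'
python3 - <<'E'
from h import *
from scipy.spatial.transform import Rotation as Ro
for i in range(2):
  im,c=snap('wrist','w5_%d'%i); s=manip.read_state();M=Ro.from_rotvec(s['eef_rot']).as_matrix();print(s['t'],s['ee_pos'],np.degrees(np.arctan2(M[1,0],M[0,0])),M[2,1],s['gripper_width'],s['force'])
im,c=snap('scene','s5');cv2.imwrite('pics/s5c.png',cv2.resize(im[200:400,250:460],None,fx=3.5,fy=3))
im,c=snap('top','t5');cv2.imwrite('pics/t5c.png',cv2.resize(im[185:275,80:240],None,fx=5,fy=5))
E
```

```text
t: 5.32
ee_pos: [0.5707, 0.0974, 0.0541]
eef_rot: [-1.575, -0.04, 0.049]
force: [-3.3, -6.7, 0.2]
gripper_width: 0.0288
5.3667 [0.57071202 0.09722086 0.05402516] 3.2681100033115857 -0.9999709829727762 0.02898988219032537 [-3.36857841 -7.65153904  1.1759335 ]
5.4167 [0.57072136 0.0970686  0.05405352] 3.255885657518669 -0.9999707239746398 0.028898643551209687 [-4.25794185 -7.19205462  1.39930761]
```

View pics/s5c.png

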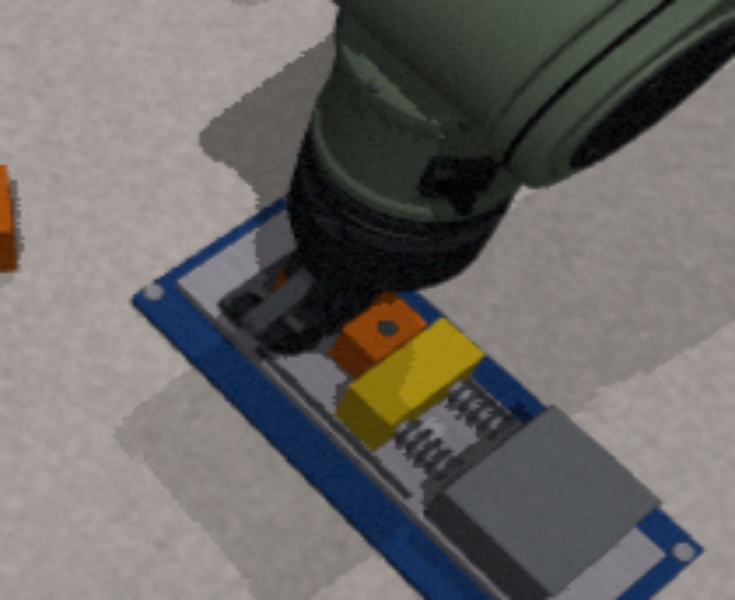

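View pics/w5_1.png

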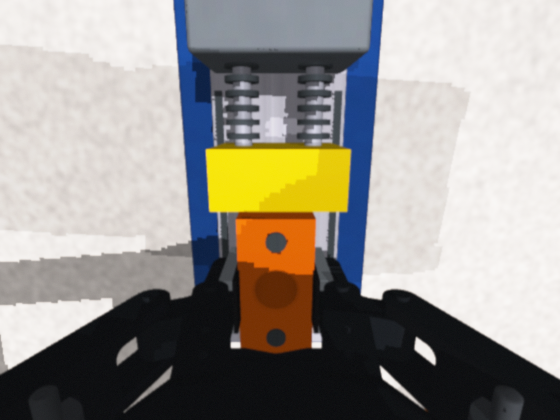

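View pics/t5c.png

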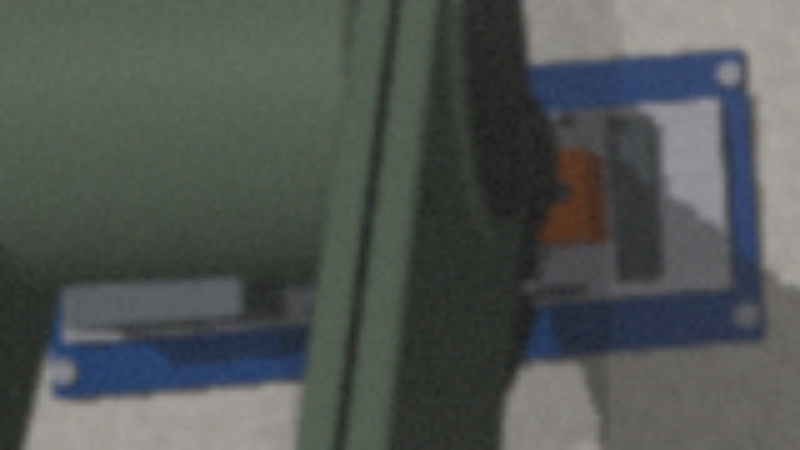

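Run:
```python
from h import *
im,c=load('t5')
for z in(.043,.085): print('rear',z,(ray(c,80+604/5-.4,185+197/5-.4,z)*1000).round(1))
im,c=load('w5_1')
for u,v,z in((207,211.5,.072),(350,211.5,.072),(276,291,.085),(276,215,.085)):
  print(u,v,(ray(c,u,v,z)*1000).round(1))
```

```text
rear 0.043 [573.4  69.4  43. ]
rear 0.085 [570.1  63.   85. ]
207 211.5 [540.6 128.6  72. ]
350 211.5 [598.2 132.   72. ]
276 291 [570.1 101.9  85. ]
276 215 [568.3 132.5  85. ]
```

The clearance to the stop is only about 1.5 mm, so I'll push a few mm further before lowering.

```bash
python3 -m pendant '[0,2,0,0, 0,4,0,0, 0,5,0,0, 0,5,0,0, 0,5,0,0]'
python3 - <<'E'
from h import *
im,c=snap('top','t6');cv2.imwrite('pics/t6c.png',cv2.resize(im[185:275,160:240],None,fx=8,fy=6))
im,c=snap('wrist','w6');s=manip.read_state();print(s['ee_pos'],s['force'])
hsv=cv2.cvtColor(im,cv2.COLOR_BGR2HSV);m=cv2.inRange(hsv,(22,150,60),(34,255,255))
for f in('w4_1','w5_1','w6'):
  im,c=load(f);m=cv2.inRange(cv2.cvtColor(im,cv2.COLOR_BGR2HSV),(22,150,60),(34,255,255))
  e=[(u,np.where(m[:,u])[0].max()+.5) for u in(220,228,325,335)]
  print(f,e,[(ray(c,u,v,.072)*1000).round(1)[:2].tolist() for u,v in e])
E
```

```text
t: 5.93
ee_pos: [0.5705, 0.1002, 0.0542]
eef_rot: [-1.579, -0.04, 0.05]
force: [-1.1, -7.0, 1.3]
gripper_width: 0.029
[0.57048999 0.10010248 0.05416954] [-0.84345438 -6.8604417   1.0142495 ]
w4_1 [(220, np.float64(180.5)), (228, np.float64(181.5)), (325, np.float64(180.5)), (335, np.float64(180.5))] [[545.9, 89.7], [549.0, 89.5], [587.1, 92.1], [591.1, 92.4]]
w5_1 [(220, np.float64(211.5)), (228, np.float64(211.5)), (325, np.float64(210.5)), (335, np.float64(211.5))] [[545.8, 128.9], [549.0, 129.1], [588.1, 131.8], [592.1, 131.6]]
w6 [(220, np.float64(211.5)), (228, np.float64(211.5)), (325, np.float64(211.5)), (335, np.float64(211.5))] [[545.6, 131.9], [548.8, 132.1], [587.9, 134.4], [591.9, 134.6]]
```

View pics/t6c.png

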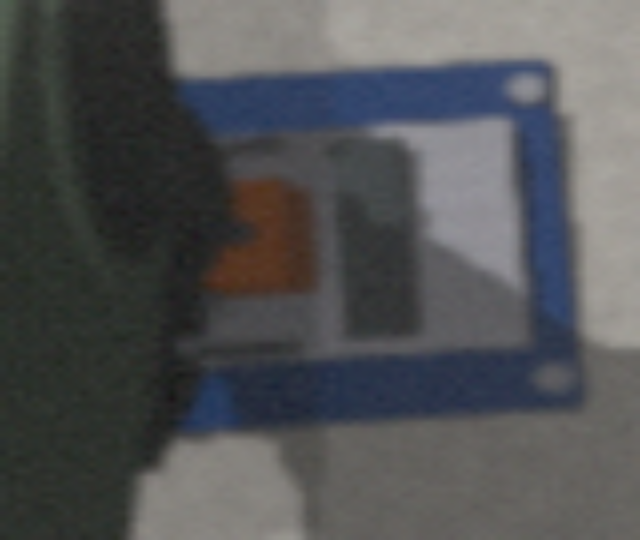

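A clear gap of about 4 mm to the stop. I'll lower until I feel the bed.

```bash
python3 -m pendant '[0,0.7,-5,0, 0,0.7,-10,0, 0,0.7,-14,0, 0,0.7,-17,0, 0,0.7,-18,0, 0,0.7,-18,0, 0,0.7,-18,0]'
python3 - <<'E'
from h import *
im,c=snap('top','t7');cv2.imwrite('pics/t7c.png',cv2.resize(im[185:275,160:240],None,fx=8,fy=6))
im,c=snap('scene','s7');cv2.imwrite('pics/s7c.png',cv2.resize(im[200:400,250:460],None,fx=3.5,fy=3))
s=manip.read_state();print(s['ee_pos'],s['force'])
E
```

```text
t: 6.62
ee_pos: [0.5721, 0.0992, 0.0372]
eef_rot: [-1.582, -0.042, 0.048]
force: [1.8, -6.1, 1.3]
gripper_width: 0.0288
[0.57213467 0.09916844 0.03722244] [ 1.27136899 -6.6610674   0.18986576]
```

View pics/t7c.png

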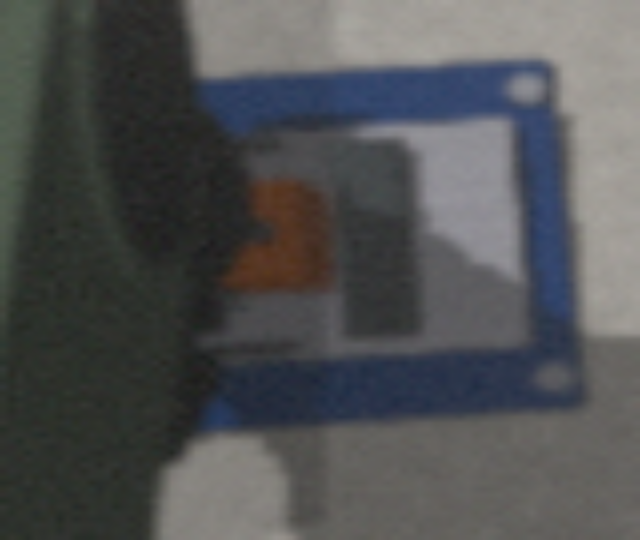

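View pics/s7c.png

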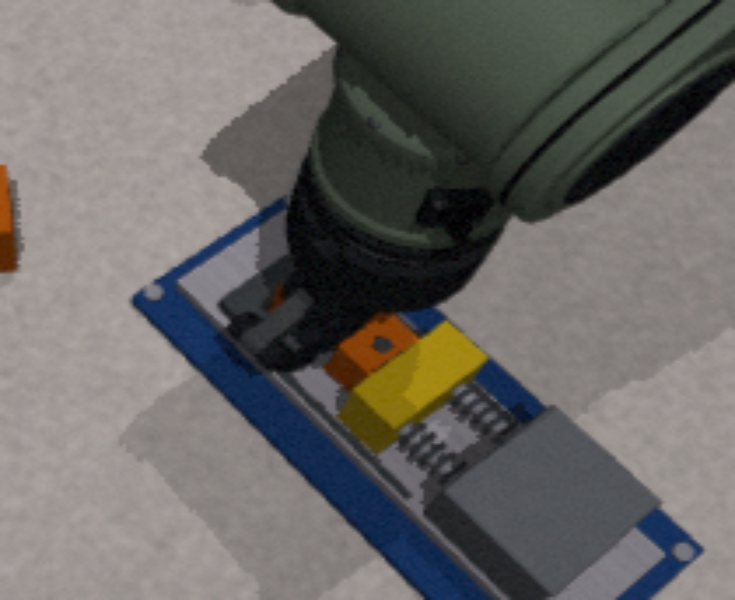

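The rear end has passed below the stop's top with a gap still visible, at about x=332 against 344 in the crop. No bed contact yet, so I'll lower further.

```bash
python3 -m pendant '[0,0.5,-1,0, 0,0.5,-2,0, 0,0.5,-3,0, 0,0.5,-3,0]'; python3 -m pendant '[0,0.5,-1,0, 0,0.5,-2,0, 0,0.5,-2,0]'
```

```text
t: 7.05
ee_pos: [0.5732, 0.0981, 0.0355]
eef_rot: [-1.586, -0.044, 0.047]
force: [-0.5, -7.4, 4.0]
gripper_width: 0.0288
t: 7.3
ee_pos: [0.5733, 0.0975, 0.0354]
eef_rot: [-1.588, -0.044, 0.048]
force: [-5.8, -6.7, 10.5]
gripper_width: 0.0291
```

The wrist force shows bed contact: 10 N up at z=35.4, as expected for 22 mm plus the bench value of about 13. Releasing.

```bash
python3 -m pendant '[0,0,0,0, 0,0,0,0, 0,0,0,0, 0,0,0,0, 0,0,0,0, 0,0,0,0, 0,0,0,0, 0,0,0,0]' 0.65
python3 - <<'E'
from h import *
im,c=snap('wrist','w8')
im,c=snap('scene','s8');cv2.imwrite('pics/s8c.png',cv2.resize(im[200:400,250:460],None,fx=3.5,fy=3))
E
```

```text
t: 7.97
ee_pos: [0.5732, 0.0976, 0.0352]
eef_rot: [-1.588, -0.044, 0.048]
force: [-0.4, 0.4, -0.2]
gripper_width: 0.0551
```

View pics/w8.png

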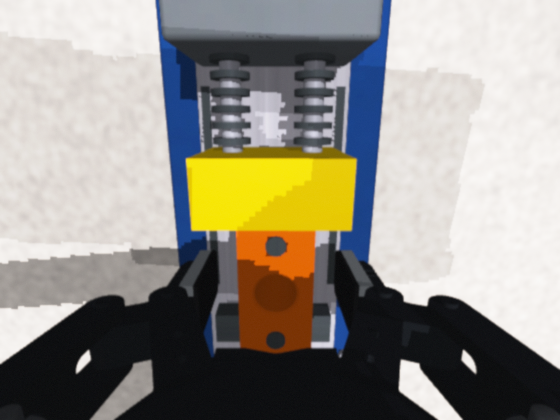

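View pics/s8c.png

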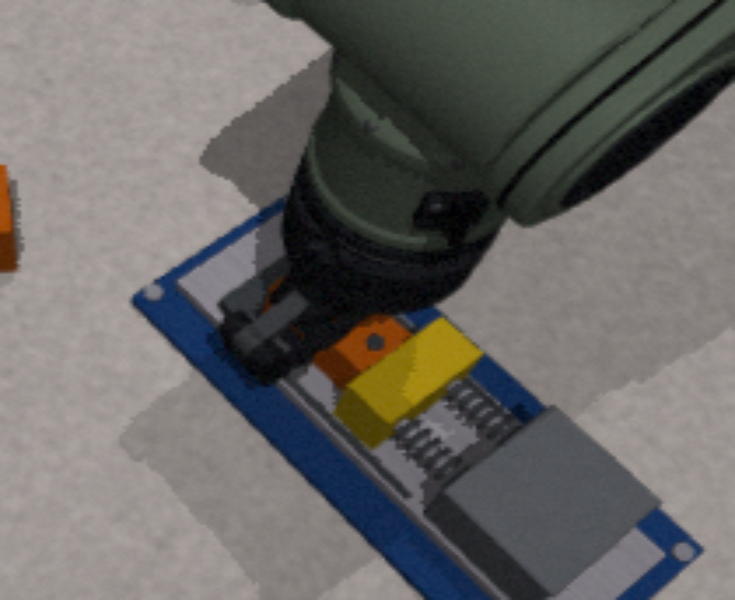

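The wrist view shows the fingers clear on both sides, the jaw edge (y≈230) on the block's front end, and the forces near zero. I'll go straight up, then back, for a clear view.

```bash
python3 -m pendant '[0,0,10,0, 0,0,25,0, 0,0,45,0, 0,0,70,0, 0,0,100,0, 0,0,130,0, 0,-35,150,0, 0,-75,160,0, 0,-115,160,0, 0,-155,160,0, 0,-190,160,0, 0,-190,160,0]'
python3 -m pendant '[0,-40,0,0, 0,-80,0,0, 0,-100,0,0, 0,-100,0,0]'
python3 - <<'E'
from h import *
im,c=snap('top','t9');cv2.imwrite('pics/t9c.png',cv2.resize(im[185:275,80:240],None,fx=5,fy=5,interpolation=cv2.INTER_CUBIC))
hsv=cv2.cvtColor(im,cv2.COLOR_BGR2HSV)
for nm,lo,hi,z in(('jaw',(22,150,60),(34,255,255),.072),('block',(4,150,60),(14,255,255),.064)):
  m=cv2.inRange(hsv,lo,hi);m[:,240:]=0
  k=max(cv2.findContours(m,0,1)[0],key=cv2.contourArea)
  P=np.array([ray(c,*p[0],z)[:2]*1000 for p in k],np.float32);r=cv2.minAreaRect(P);print(nm,r,cv2.boxPoints(r).round().tolist())
im,c=snap('scene','s9');cv2.imwrite('pics/s9c.png',cv2.resize(im[200:400,250:460],None,fx=3.5,fy=3))
E
```

```text
t: 9.07
ee_pos: [0.5734, -0.099, 0.1967]
eef_rot: [-1.592, -0.04, 0.042]
force: [-0.1, -0.0, 0.2]
gripper_width: 0.0556
t: 9.4
ee_pos: [0.5734, -0.2039, 0.1977]
eef_rot: [-1.595, -0.037, 0.037]
force: [0.1, -0.3, -0.5]
gripper_width: 0.0554
jaw ((569.1102294921875, 140.325439453125), (55.196903228759766, 25.986591339111328), 2.721264600753784) [[541.0, 152.0], [542.0, 126.0], [597.0, 129.0], [596.0, 155.0]]
block ((571.8697509765625, 98.44585418701172), (31.436466217041016, 60.196998596191406), 0.8207516074180603) [[556.0, 128.0], [557.0, 68.0], [588.0, 69.0], [587.0, 129.0]]
```

View pics/t9c.png

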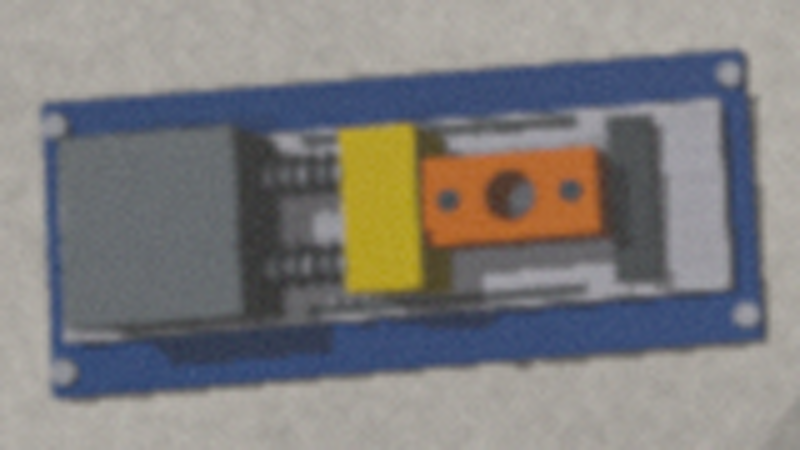

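View pics/s9c.png

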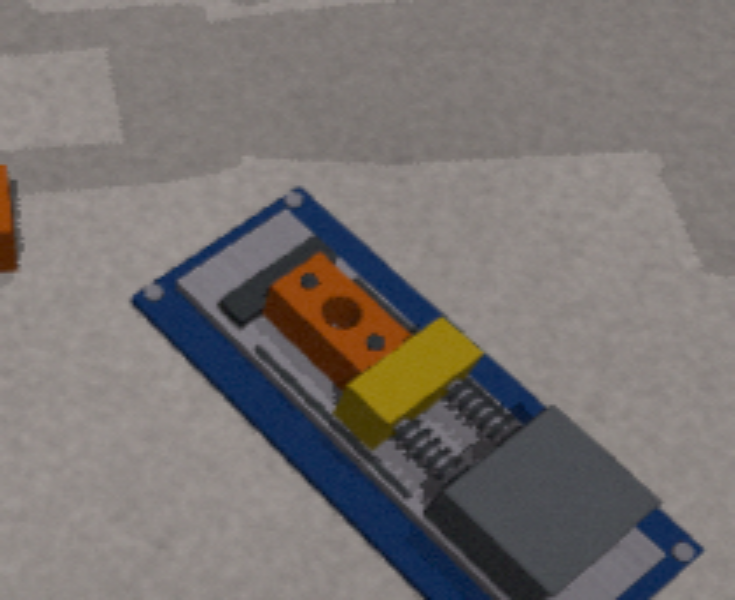

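The jaw has travelled about 38.3 mm (102.0 to 140.3). The block's centre is at (571.9, 98.4), within 1 mm of the target (571.4, 98), seated and square. Handing in.

```bash
python3 -c "
from rig import manip
print(manip.finish_job())"
```

```text
the job is handed in; nothing more can be done
None
```

The middle-sized orange block is clamped in the vice, and I've handed the job in at about 9.5 s; the hand-in reports no verdict. I gripped the block across its width and carried it over the stop. I then pushed the jaw back about 42 mm, lowered the block until I felt the bed (10 N), released it and backed away.

- **Position:** the block's centre in the last top view is at (571.9, 98.4) mm, within 1 mm of the target. The jaw travelled about 38.3 mm against the expected 38.
- **Squareness:** the line through the block's screw heads is within about 1° of the vice. The fitted outline of the orange area read about 2.4° off instead, probably because it includes some side wall. Both are well inside the 10° limit.
- **Height and upright:** I did not measure these separately. They rest on the bed contact and on the block looking seated and upright in the scene view.
- **Robot:** forces are near zero and the gripper is well clear of everything.
- **Disagreement:** the top and wrist views differed by about 3 mm on where the stop is. I allowed for this by pushing 3 mm further before lowering.

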